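Load a battery pack into the sloped dispenser's escapement

ROBOT

A 6-joint arm with a two-finger parallel gripper is mounted at the origin on a cart in front of the work surface, level with it; the furniture and walls round the work are solid. World frame = base frame: x ahead of the robot, y to its left, z up, the work surface at z = 0. Lengths are in m, angles in rad, forces in N, time in s.
With the tool pointing down it reaches from about 0.375 to 0.75 m from the base axis. Payload 9 kg.
Tool frame: the origin (TCP) lies on the centre line of the jaws, within the pads' length; the fingertips stand 8 mm ahead of it and the grasp point (between the pads) lies 11 mm behind it; z points along the fingers, y is the line along which they close (so a half turn about z gives the same grasp; the last joint's range is limited). The gripper opens to 85 mm and grips with 20 to 120 N. Pads are 22 mm wide; open, the fingers measure 114 mm over their backs; the gripper's body (76 mm by 85 mm) begins 54 mm behind the grasp point. The pads swing forward as they close: fully open they stand 13 mm farther back than shut.
Start: joints at [-1.549, 0.104, 0.097, 1.564, 0, 1.353], TCP at [0.143, -0.583, 0.239] pointing down, gripper open.
Joint ranges: [-2.99, 2.99], [-0.84, 1.86], [-1.1, 1.16], [-1.84, 2.11], [-1.51, 1.56], [-3.14, 3.14]. Speed limits (rad/s): [2.22, 2.22, 2.57, 3.14, 3.14, 3.14].

INTERFACE

Orientations are given as a rotation vector (axis times angle).
In Python, from workcell import r gives the robot as it stands.
- The arm moves only by the shell command python3 -m pendant FILE [OPENING] [FORCE], which reads ROWS from the file FILE. ROWS is a JSON list of rows, 1 to 8 of them, each written [[dx, dy, dz], [rx, ry, rz]]: dx, dy, dz in m, then a rotation vector rx, ry, rz in rad; each row shifts and turns the commanded pose from where the row before left it, along the tool's axes as they then stand; what a row does not reach is not made up. A row lasts 1/8 s, in which the tool goes at most 0.0625 m and 0.188 rad, less where a joint would pass 70% of its speed; a pose out of reach is approached as far as the arm can. OPENING is the finger opening in m, set as the command begins (- or left out keeps the last). The fingers move at their own pace and stop on an object; FORCE is the grip in N (left out, the last holds). Time passes only in rows, so rows that do not move let the fingers close. It prints the time, the measured TCP pose, the force, the opening and the grip force at its end. Input that does not fit is refused with a message, and nothing moves.
- r.state(): the state, without advancing time (a new reading comes with each control period).
- r.capture(name): name is "scene" or "top" or "wrist"; returns a dict with "frame" (400x640x3 uint8, red, green, blue), "fx", "fy", "cx", "cy" (pixels), "position" and "attitude" of the camera in the world; the wrist camera has in their place "hand_eye" (4x4, takes a point from camera to tool coordinates, whose origin is the TCP and whose axes are the flange's). Camera axes: x right, y down, z forward; pixel columns grow to the right and rows downward; lengths in m; the calibration is good to about 2 mm. A picture is of the moment at which its call begins: read the wrist's pose just before it. There is no depth.
- r.job_done(): hands the job in; it is judged then, once.
The state is a dict: "clock": time; "joint_pos": joint angles; "qvel": joint speeds; "effort": joint torques, N m; "position": TCP position; "tcp_rot": TCP orientation; "contact_force": force on the tool from outside, world axes, zero at the start; "torque": the same for the moment, N m; "grip_width": finger opening in m; "finger_force": force on a finger pad.
Only numpy, scipy, OpenCV 4.12 (cv2) and the standard library are available. Lean on these libraries where they do the work, as an engineer would, in place of code of your own. Each camera call takes 0.05 s, during which the arm holds its last target. There are 200 camera calls.

TASK

Load the grey rechargeable battery pack into the sloped battery dispenser: lay it flat in the open upper end of the chute with its brass contacts facing downhill, then push it down the chute until it rests against the sprung stop flap and the hold-back catch snaps shut behind it. Push gently: do not force the flap open. Leave everything else on the desk where it is.

Things in the scene. Friction and masses are not known exactly. Their poses are not given: they have to be found in the camera images.
- pack: grey plastic battery pack with rounded edges, 64 mm long (x), 46 mm wide (y), 26 mm high (z), 0.13 to 0.25 kg, lying flat on the desk. Origin: centre of its underside. Its -x end is the contact end (four brass strips); the flat +x end (tail) is the one to push on
- pack_contacts (a point): centre of the pack's contact end face, 32 mm along -x from the pack's origin and 13 mm above its underside
- chute: straight steel chute on a firm stand, sloping down at 15 degrees roughly towards the robot. Origin: on its floor, midway along and across, 65 mm above the desk. x uphill along the floor, y across, z out of the floor. Floor x = -125 to +131 mm; 51 mm clear between walls 3 mm thick, 10 mm high; above x = +35 mm they flare to 59 mm at the open mouth. The pack does not slide in it by itself
- chute_load (a point): where to lay the pack's origin: on the chute floor, 65 mm uphill of the chute's origin, the pack's axes parallel to the chute's. Clear of the escapement head, whose parts end at x = 1 mm + s (see chute_stop)
- chute_stop (a point): middle of the escapement head's range, on the floor at chute x = -100 mm. The head is clamped at this x + s, s unknown between -10 and +10 mm: the closed flap's uphill face stands there. A roof 29 to 32 mm above the floor runs from 4 to 28 mm uphill of it, with side plates outside the walls, 51 mm high, from 8 mm downhill to 28 mm uphill of it
- chute_catch (a point): middle of the range of the hold-back catch's tip: chute x = -39 mm, 9 mm inside the +y wall, 17 mm above the floor; the tip is truly at this x + s, with the same s. Its arm runs 32 mm uphill from the tip to a pin over the +y wall; its bracket, outside that wall, ends at x = 1 mm + s and is 26 mm high. Something pushing within 15 mm of the midline clears the catch
- flap (a joint): sprung stop flap, a steel plate hung across the chute from a pin 46 mm above the floor, in rad: 0 = closed, grows as the pack pushes it downhill. It yields from about 2.5 N on the pack and stiffens by about 1.8 N per mm; 3 mm of push is about 0.14 rad (7 to 8 N). At 0.5 rad (about 10 mm, 16 N) the pack is being forced through
- catch (a joint): hold-back catch, a steel finger on the +y side, 12 to 22 mm above the floor, in rad: 0 = sprung shut; about 0.1 to 0.25 while the pack passes along it (whole drag 1 to 4 N). It snaps back to 0 when the pack's tail has passed its tip, 3 mm after the contact end first meets the flap; at 8 to 11 N of push; the flap's spring then holds the tail against the tip
- staples_box: small carton sleeve of staples, 34x56x14 mm, lying on the desk; bystander, leave it alone; origin: centre of its underside
- glue_stick: glue stick lying on the desk, 26x97x26 mm; bystander, leave it alone; origin: centre of its underside
- eraser: small eraser, 21x46x12 mm; bystander, leave it alone; origin: centre of its underside
- chair_bolt_1: steel bolt with washer lying on the desk, 16x38x16 mm; bystander, leave it alone; origin: centre of its underside

How it is judged:
On the way:
1. the pack lies flat in the upper part of the chute, contacts downhill (y of pack in the frame of chute between -0.008 and 0.008 m and z of pack in the frame of chute between -0.005 and 0.005 m and angle between the z axis of pack and the z axis of chute, either way round below 0.12 rad and x of pack in the frame of chute between 0.02 and 0.115 m and angle between the x axis of pack and the x axis of chute, either way round below 0.15 rad), for 0.2 s.
At the end, for the whole second after the job is handed in: The pack lies flat in the chute (within 5 mm of the floor, 8 mm of the midline), contacts downhill, at rest, held between the flap, which it keeps pushed ajar (0.05 to 0.5 rad), and the hold-back catch, shut behind it (below 0.08 rad) (y of pack in the frame of chute between -0.008 and 0.008 m and z of pack in the frame of chute between -0.005 and 0.005 m and angle between the z axis of pack and the z axis of chute, either way round below 0.12 rad and x of pack in the frame of chute between -0.095 and -0.045 m and x of pack_contacts in the frame of chute below -0.075 m and value of joint flap between 0.05 and 0.5 rad and value of joint catch below 0.08 rad and linear speed of pack below 0.02 m/s); the robot touches nothing.
It fails at once if the stop flap is forced open (0.5 rad or more) (value of joint flap above 0.5 rad).
It fails at once if the robot leans on or strikes the dispenser with more than 25 N (contact force between the arm and chute above 25 N).
It fails at once if the fingers strike the dispenser with more than 25 N (contact force between the fingers and chute above 25 N).
It fails at once if a bystander (staples box, glue stick, eraser or bolt) is moved more than 30 mm (distance of any of staples_box, glue_stick, eraser, chair_bolt_1 from where it was at the start of the episode above 0.03 m).
It also fails if it takes over 61 s, if anything falls off the work surface, if the arm or the gripper's body presses on something with over 40 N, if the wrist force passes 120 N, or if a joint passes its speed limit or range.

## Working session

There is one attempt and no reset: what is moved stays moved. The work goes in short steps, Python scripts to look and compute and a shell command to move; the robot and the scene stay as the last step left them, time stands still between calls to the robot, and variables do not carry over. Pictures are saved under pics/ and viewed, at most 10 in all, crops included, and the job is handed in when it is done.

```bash
mkdir -p pics; cat > h.py <<'E'
import numpy as np, cv2, json, pickle
from scipy.spatial.transform import Rotation as R
from workcell import r
def snap(n,fn):
    s=r.state(); c=r.capture(n)
    if n=='wrist':
        T=np.eye(4);T[:3,:3]=R.from_rotvec(s['tcp_rot']).as_matrix();T[:3,3]=s['position'];M=T@np.array(c['hand_eye'])
    else:
        a=np.array(c['attitude'],float);M=np.eye(4);M[:3,3]=c['position']
        M[:3,:3]=a if a.shape==(3,3) else R.from_rotvec(a).as_matrix() if a.size==3 else R.from_quat(a).as_matrix()
    c['M']=M; cv2.imwrite(f'pics/{fn}.png',cv2.cvtColor(c['frame'],cv2.COLOR_RGB2BGR)); pickle.dump(c,open(f'pics/{fn}.pkl','wb')); return c
def load(fn): return pickle.load(open(f'pics/{fn}.pkl','rb'))
def ray(c,u,v):
    d=c['M'][:3,:3]@np.array([(u-c['cx'])/c['fx'],(v-c['cy'])/c['fy'],1]);return c['M'][:3,3],d/np.linalg.norm(d)
def onz(c,u,v,z):
    o,d=ray(c,u,v);return o+d*(z-o[2])/d[2]
def tri(c1,p1,c2,p2):
    o1,d1=ray(c1,*p1);o2,d2=ray(c2,*p2)
    t=np.linalg.lstsq(np.c_[d1,-d2],o2-o1,rcond=None)[0];a=o1+t[0]*d1;b=o2+t[1]*d2
    return (a+b)/2,np.linalg.norm(a-b)
def proj(c,p):
    q=np.linalg.inv(c['M'])@np.r_[p,1];return np.array([c['fx']*q[0]/q[2]+c['cx'],c['fy']*q[1]/q[2]+c['cy']])
E
python3 - <<'E'
from h import *
np.set_printoptions(precision=4,suppress=True)
for n in('scene','top'):
    c=snap(n,n);print(n,c['fx'],c['attitude'],c['M'])
print(r.state())
E
```

```text
scene 461.4631122841929 [-1.7639 -1.3263  0.7877] [[ 0.2642  0.4827 -0.835   1.2744]
 [ 0.9642 -0.1539  0.2161 -0.1664]
 [-0.0242 -0.8622 -0.506   0.6019]
 [ 0.      0.      0.      1.    ]]
top 377.60127090770453 [-2.1631  2.202  -0.0557] [[-0.0174 -0.9978  0.064   0.4062]
 [-0.9998  0.0182  0.0123  0.0339]
 [-0.0135 -0.0638 -0.9979  0.9603]
 [ 0.      0.      0.      1.    ]]
{'clock': 0.1, 'joint_pos': array([-1.5487,  0.1046,  0.0966,  1.5639,  0.    ,  1.3531]), 'qvel': array([ 0.0006, -0.0017,  0.0014, -0.0001,  0.0012, -0.0007]), 'effort': array([  0.005 , -55.8211,  50.4716,   0.0133,  -0.0003,   0.    ]), 'position': array([ 0.1425, -0.5825,  0.2386]), 'tcp_rot': array([-3.1179, -0.3756, -0.0002]), 'contact_force': array([ 0.6764, -0.0614,  0.4588]), 'torque': array([ 0.0084,  0.0009, -0.0353]), 'finger_force': 0.0, 'grip_width': 0.08540144818783396}
```

View pics/top.png

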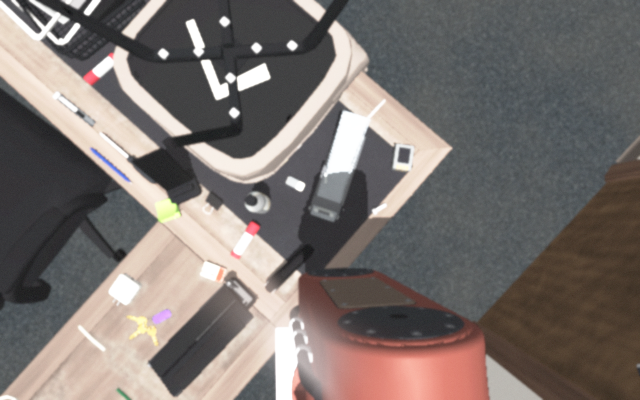

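View pics/scene.png

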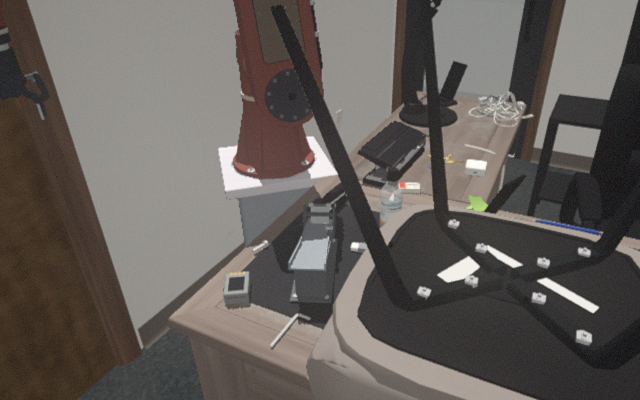

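Top shows the chute around (340,165), the pack at (403,156), and the upturned chair on the left. In the scene view the pack is at (236,288) and the chute at (315,250). I'll enlarge both regions.

```bash
python3 - <<'E'
import cv2,numpy as np
t=cv2.imread('pics/top.png')[95:225,295:425];s=cv2.imread('pics/scene.png')[195:325,215:345]
a=np.hstack([cv2.resize(i,None,fx=3.07,fy=4.6*3.07/4.6,interpolation=cv2.INTER_CUBIC) for i in(t,s)])
a=cv2.resize(a,(800,400));a=cv2.convertScaleAbs(a,alpha=1.3,beta=25);cv2.imwrite('pics/crop1.png',a)
E
```

```text
(no output)
```

View pics/crop1.png

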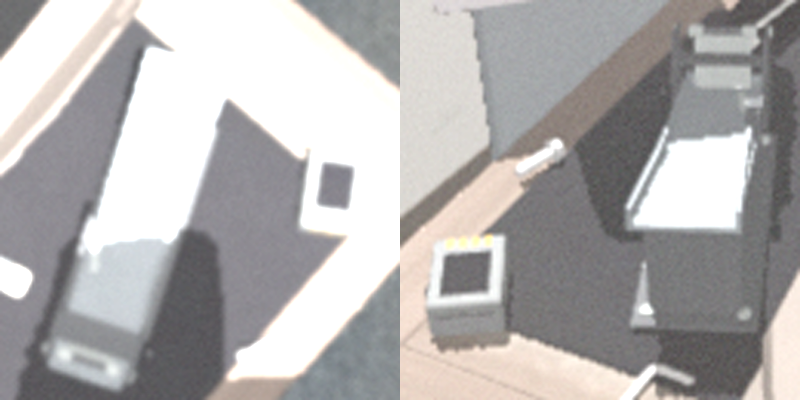

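The enlargement shows the pack's contacts (brass, at crop (470,240)) facing the robot, and the chute mouth facing away from it. Next I'll get rough positions.

```bash
python3 - <<'E'
from h import *
np.set_printoptions(precision=4,suppress=True)
t=load('top');s=load('scene')
T=lambda u,v:(295+u/3.077,95+v/3.077)
S=lambda u,v:(215+(u-400)/3.077,195+v/3.077)
for p in[(310,150),(355,158),(350,235),(302,228)]:print('pack top',onz(t,*T(*p),.026))
for p in[(437,247),(505,238),(507,303),(430,310)]:print('pack scene',onz(s,*S(*p),.026))
for n,p,z in[('mouthL',(148,45),.105),('shadow R',(215,130),.09),('head +y low',(45,372),.08),('head -y low',(125,388),.08),('pinL?',(90,215),.08)]:print(n,onz(t,*T(*p),z))
for n,p,z in[('mouth floor a',(628,228),.099),('mouth floor b',(740,230),.099)]:print(n,onz(s,*S(*p),z))
for n,p in[('eraser',(15,275)),('bolt',(245,355))]:print(n,onz(t,*T(*p),.01))
M=r.capture('wrist')['hand_eye'];print(np.array(M))
E
```

```text
pack top [ 0.6023 -0.15    0.026 ]
pack top [ 0.595  -0.1861  0.026 ]
pack top [ 0.5323 -0.1801  0.026 ]
pack top [ 0.5387 -0.1416  0.026 ]
pack scene [ 0.5468 -0.1814  0.026 ]
pack scene [ 0.5505 -0.139   0.026 ]
pack scene [ 0.6118 -0.1454  0.026 ]
pack scene [ 0.6046 -0.1904  0.026 ]
mouthL [ 0.6676 -0.016   0.105 ]
shadow R [ 0.6057 -0.0661  0.09  ]
head +y low [0.425 0.066 0.08 ]
head -y low [0.4119 0.0056 0.08  ]
pinL? [0.5442 0.0297 0.08  ]
mouth floor a [ 0.6538 -0.0753  0.099 ]
mouth floor b [ 0.6738 -0.0159  0.099 ]
eraser [0.5066 0.0919 0.01  ]
bolt [ 0.4375 -0.0951  0.01  ]
[[-0.0011 -0.963  -0.2696  0.0684]
 [ 1.     -0.0011 -0.0001 -0.0004]
 [-0.0002 -0.2696  0.963  -0.1345]
 [ 0.      0.      0.      1.    ]]
```

```bash
python3 - <<'E'
from h import *
np.set_printoptions(precision=3,suppress=True)
t=load('top');s=load('scene')
# near leg: top-view line (302,46)->(340,5); scene-view line (405,298)->(280,12): intersect planes
def plane(c,a,b):
    o,d1=ray(c,*a);_,d2=ray(c,*b);n=np.cross(d1,d2);return o,n/np.linalg.norm(n)
o1,n1=plane(t,(302,46),(340,5));
for p in[(405,298),(360,195),(320,105),(280,12)]:
    o,d=ray(s,*p);print('leg pt',o+d*(n1@(o1-o))/(n1@d))
o1,n1=plane(t,(240,105),(240,40))
for n,a,b in[('seat corner',(365,60),(310,345)),]:
    print(n,tri(t,a,s,b))
E
```

```text
leg pt [0.815 0.066 0.137]
leg pt [0.79  0.004 0.307]
leg pt [ 0.774 -0.041  0.426]
leg pt [ 0.759 -0.078  0.527]
seat corner (array([ 0.8  , -0.074,  0.068]), np.float64(0.0012445842761181986))
```

```bash
echo '[[[0,0,-0.02],[0,0,-0.18]],[[0,0,-0.02],[0,0,-0.18]],[[0.02,-0.02,0],[0,0,-0.18]],[[0.02,-0.02,0],[0,0,-0.18]]]' > rows.txt && python3 -m pendant rows.txt 0.085
```

```text
clock: 0.65
position: [0.148, -0.5262, 0.2791]
tcp_rot: [-2.782, -1.459, -0.0]
contact_force: [0.7, -0.4, -0.1]
grip_width: 0.0848
finger_force: 0.0
```

```bash
cat > go.py <<'E'
import sys
from h import *
def rel(pos,Rt):
    s=r.state();Rc=R.from_rotvec(s['tcp_rot'])
    print('tool move',Rc.inv().apply(np.array(pos)-s['position']).round(4),'rot',(Rc.inv()*Rt).as_rotvec().round(3),'pos',s['position'].round(4),'F',s['contact_force'].round(1),'j',s['joint_pos'].round(2),'w',round(s['grip_width'],4))
def tool(xdir,zdir):
    z=np.array(zdir,float);z/=np.linalg.norm(z);x=np.array(xdir,float);x-=z*(x@z);x/=np.linalg.norm(x)
    return R.from_matrix(np.c_[x,np.cross(z,x),z])
E
echo '[[[0,0,0],[0,0,-0.174]],[[0,0,0],[0,0,-0.174]],[[0,0,0],[0,0,-0.174]],[[0,0,0],[0,0,-0.174]],[[0,0,0],[0,0,-0.174]],[[0,0,0],[0,0,-0.174]]]' > rows.txt && python3 -m pendant rows.txt && echo '[[[0,0,0],[0,0,-0.174]],[[0,0,0],[0,0,-0.174]],[[0,0,0],[0,0,-0.174]],[[0,0,0],[0,0,-0.174]],[[0,0,0],[0,0,-0.174]],[[0,0,0],[0,0,-0.174]]]' > rows.txt && python3 -m pendant rows.txt
python3 - <<'E'
from go import *
rel([0.55,-0.15,0.25],tool([-np.cos(.1),np.sin(.1),0],[0,0,-1]))
E
```

```text
clock: 1.4
position: [0.1479, -0.5267, 0.279]
tcp_rot: [-1.685, -2.651, -0.0]
contact_force: [0.4, 0.7, -0.6]
grip_width: 0.0851
finger_force: 0.0
clock: 2.15
position: [0.1479, -0.5266, 0.279]
tcp_rot: [-0.138, -3.138, -0.001]
contact_force: [0.4, 0.4, -0.4]
grip_width: 0.0848
finger_force: 0.0
tool move [-0.3674  0.4105  0.0292] rot [ 0.    -0.     0.012] pos [ 0.1479 -0.5266  0.279 ] F [ 0.4  0.4 -0.4] j [-1.54 -0.04  0.02  1.63 -0.   -1.45] w 0.0848
```

```bash
echo '[[[-0.031,0.034,0.002],[0,0,0]],[[-0.031,0.034,0.002],[0,0,0]],[[-0.031,0.034,0.002],[0,0,0]],[[-0.031,0.034,0.002],[0,0,0]],[[-0.031,0.034,0.002],[0,0,0]],[[-0.031,0.034,0.002],[0,0,0]]]' > rows.txt && python3 -m pendant rows.txt && echo '[[[-0.031,0.034,0.002],[0,0,0]],[[-0.031,0.034,0.002],[0,0,0]],[[-0.031,0.034,0.002],[0,0,0]],[[-0.031,0.034,0.002],[0,0,0]],[[-0.031,0.034,0.002],[0,0,0]],[[0,0,0],[0,0,0]]]' > rows.txt && python3 -m pendant rows.txt
python3 - <<'E'
from h import *
c=snap('wrist','w1')
print(c['fx'],c['M'].round(3))
cv2.imwrite('pics/w1b.png',cv2.convertScaleAbs(cv2.imread('pics/w1.png'),alpha=1.2,beta=20))
E
```

```text
clock: 2.9
position: [0.3531, -0.3399, 0.2671]
tcp_rot: [-0.148, -3.138, 0.0]
contact_force: [1.1, 0.6, -1.0]
grip_width: 0.0852
finger_force: 0.0
clock: 3.65
position: [0.5237, -0.1841, 0.2565]
tcp_rot: [-0.141, -3.138, -0.001]
contact_force: [0.1, -0.7, -0.3]
grip_width: 0.0852
finger_force: 0.0
348.11420519969056 [[ 0.091  0.959  0.268  0.456]
 [ 0.996 -0.088 -0.024 -0.178]
 [ 0.001  0.269 -0.963  0.391]
 [ 0.     0.     0.     1.   ]]
```

View pics/w1b.png

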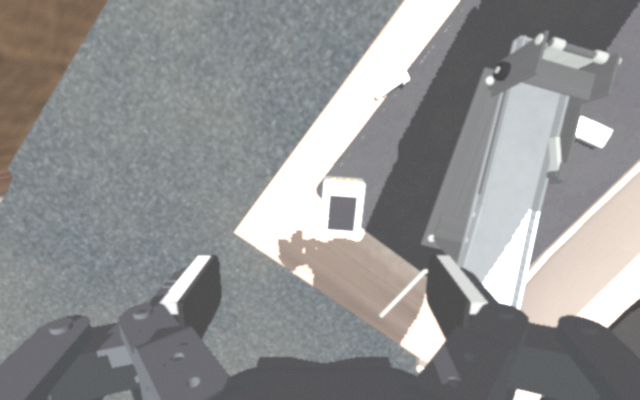

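The wrist view shows the pack at (343,210) with its dark label at (330-355,197-231) and contacts up towards the robot. The chute runs from (525,60) to (490,300), and the catch is at (553,155). I'll centre on the pack.

```bash
python3 - <<'E'
from go import *
c=load('w1')
g=cv2.cvtColor(c['frame'],cv2.COLOR_RGB2GRAY)[180:245,310:380]
m=cv2.inRange(g,0,75);n,l,st,ce=cv2.connectedComponentsWithStats(m)
for i in range(1,n):
    if st[i,4]>300:
        pts=np.argwhere(l==i)[:,::-1]+[310,180];rc=cv2.minAreaRect(pts.astype(np.float32));print(st[i],rc)
        b=np.array([onz(c,*p,.026) for p in cv2.boxPoints(rc)]);print(b.round(4),b.mean(0).round(4))
for p in [(323,184),(364,186),(365,238),(322,238)]:print(onz(c,*p,.026).round(4))
rel([0.55,-0.164,0.17],tool([-np.cos(.1),np.sin(.1),0],[0,0,-1]))
E
```

```text
[ 56  16  14  45 336] ((372.5, 218.0), (44.0, 13.0), 90.0)
[[ 0.5567 -0.1402  0.026 ]
 [ 0.558  -0.1261  0.026 ]
 [ 0.6092 -0.1286  0.026 ]
 [ 0.6079 -0.1432  0.026 ]] [ 0.5829 -0.1345  0.026 ]
[ 0.5391 -0.1854  0.026 ]
[ 0.5454 -0.1417  0.026 ]
[ 0.6053 -0.1441  0.026 ]
[ 0.6009 -0.1922  0.026 ]
tool move [-0.0252  0.0237  0.0867] rot [ 0.    -0.001  0.009] pos [ 0.5228 -0.1853  0.2567] F [-0.3  0.1  0.6] j [-0.58 -0.03 -0.01  1.59 -0.   -0.49] w 0.0849
```

```bash
echo '[[[-0.006,0.006,0.022],[0,0,0]],[[-0.006,0.006,0.022],[0,0,0]],[[-0.006,0.006,0.022],[0,0,0]],[[-0.007,0.006,0.021],[0,0,0]],[[0,0,0],[0,0,0]],[[0,0,0],[0,0,0]]]' > rows.txt && python3 -m pendant rows.txt
python3 - <<'E'
from h import *
c=snap('wrist','w2')
cv2.imwrite('pics/w2b.png',cv2.convertScaleAbs(cv2.resize(c['frame'][60:310,220:520,::-1],(720,600),interpolation=cv2.INTER_CUBIC),alpha=0.9))
E
```

```text
clock: 4.45
position: [0.5493, -0.1657, 0.1713]
tcp_rot: [0.149, 3.137, -0.001]
contact_force: [0.2, -0.4, 0.6]
grip_width: 0.0851
finger_force: 0.0
```

View pics/w2b.png

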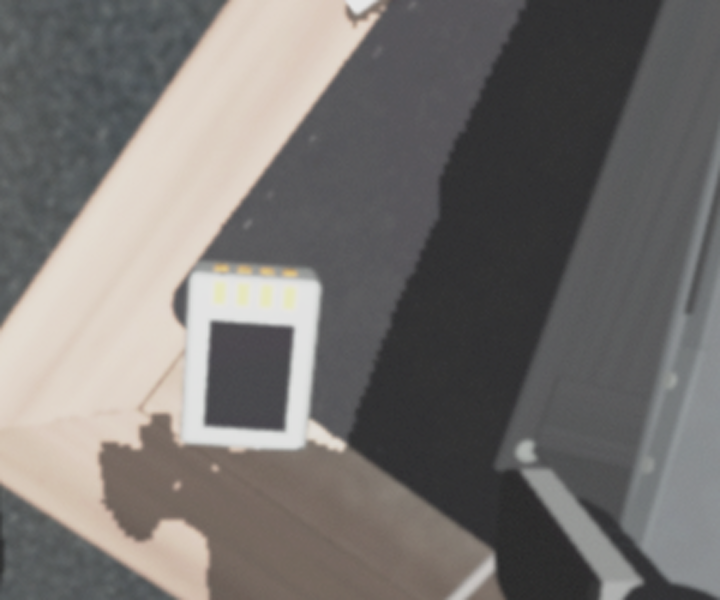

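The close view shows the pack's top face clearly: crop corners about (190,271), (321,281), (305,449), (181,443), contacts towards the robot.

```bash
python3 - <<'E'
from go import *
c=load('w2')
P=[onz(c,220+u/2.4,60+v/2.4,.025) for u,v in[(190,271),(321,281),(305,449),(181,443)]]
P=np.array(P);print(P.round(4),P.mean(0).round(4))
L=np.array([onz(c,220+u/2.4,60+v/2.4,.026) for u,v in[(210,320),(294,326),(286,431),(205,425)]]);print(L.round(4))
for Q in(P,L):
    x=(Q[2]+Q[3]-Q[0]-Q[1])/2;y=(Q[1]+Q[2]-Q[0]-Q[3])/2
    print(np.linalg.norm(x),np.linalg.norm(y),np.arctan2(x[1],x[0]),np.arctan2(-y[0],y[1]))
E
```

```text
[[ 0.5345 -0.184   0.025 ]
 [ 0.5423 -0.1397  0.025 ]
 [ 0.6037 -0.1499  0.025 ]
 [ 0.5971 -0.1945  0.025 ]] [ 0.5694 -0.167   0.025 ]
[[ 0.5521 -0.179   0.026 ]
 [ 0.557  -0.1502  0.026 ]
 [ 0.5957 -0.1562  0.026 ]
 [ 0.5906 -0.1849  0.026 ]]
0.06286052243815574 0.044966287586391346 -0.1655950849690475 -0.16031098659252094
0.03902348700938719 0.02915714207574334 -0.15418500104507035 -0.1719358945144764
```

```bash
python3 - <<'E'
from go import *
a=.163;rel([0.5694,-0.167,0.017],tool([-np.cos(a),np.sin(a),0],[0,0,-1]))
E
```

```text
tool move [-0.0197  0.0007  0.1546] rot [-0.001  0.001  0.068] pos [ 0.5495 -0.1657  0.1716] F [-0.5  0.3  0.5] j [-0.52  0.02 -0.11  1.44 -0.   -0.43] w 0.085
```

```bash
echo '[[[0,0,0],[0,0,0.068]],[[-0.01,0.001,0.03],[0,0,0]],[[-0.0095,0.001,0.03],[0,0,0]],[[0,0,0.03],[0,0,0]],[[0,0,0.03],[0,0,0]],[[0,0,0.02],[0,0,0]],[[0,0,0.014],[0,0,0]],[[0,0,0],[0,0,0]]]' > rows.txt && python3 -m pendant rows.txt 
python3 - <<'E'
from go import *
a=.163;rel([0.5694,-0.167,0.017],tool([-np.cos(a),np.sin(a),0],[0,0,-1]))
E
```

```text
clock: 5.5
position: [0.5688, -0.166, 0.0159]
tcp_rot: [-0.254, -3.13, -0.0]
contact_force: [0.6, 0.2, -0.8]
grip_width: 0.0851
finger_force: 0.0
tool move [-0.0008 -0.0009 -0.0011] rot [ 0.    -0.001  0.001] pos [ 0.5688 -0.166   0.0159] F [ 0.6  0.2 -0.8] j [-0.5   0.17 -0.25  1.16 -0.   -0.34] w 0.0851
```

```bash
echo '[[[0,0,0],[0,0,0]],[[0,0,0],[0,0,0]],[[0,0,0],[0,0,0]],[[0,0,0],[0,0,0]],[[0,0,0],[0,0,0]],[[0,0,0],[0,0,0]]]' > rows.txt && python3 -m pendant rows.txt 0.03 40 && echo '[[[0,0,-0.03],[0,0,0]],[[0,0,-0.03],[0,0,0]],[[0,0,-0.03],[0,0,0]],[[0,0,-0.03],[0,0,0]],[[0,0,-0.03],[0,0,0]],[[0,0,-0.03],[0,0,0]],[[0,0,-0.02],[0,0,0]],[[0,0,0],[0,0,0]]]' > rows.txt && python3 -m pendant rows.txt
python3 - <<'E'
from h import *
c=snap('wrist','w3');snap('top','t3')
cv2.imwrite('pics/w3b.png',cv2.convertScaleAbs(cv2.imread('pics/w3.png'),alpha=1.0,beta=10))
E
```

```text
clock: 6.25
position: [0.5699, -0.1665, 0.0176]
tcp_rot: [0.254, 3.13, -0.002]
contact_force: [-0.7, 0.3, 5.9]
grip_width: 0.0448
finger_force: 42.0
clock: 7.25
position: [0.5698, -0.1663, 0.2176]
tcp_rot: [0.254, 3.129, -0.002]
contact_force: [0.4, -0.4, -3.1]
grip_width: 0.0451
finger_force: 41.8
```

View pics/w3b.png

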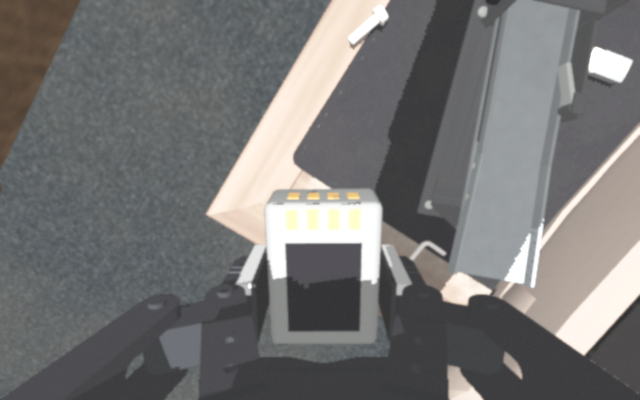

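The wrist image shows the pack held squarely, contacts up at (325,195), and the chute at upper right with its mouth end at (450,270)-(537,285). I'll step back for a full view of the chute.

```bash
echo '[[[0.015,0.014,-0.01],[0,0,0.08]],[[0.015,0.014,-0.01],[0,0,0.08]],[[0.016,0.014,-0.01],[0,0,0]],[[0.015,0.014,-0.01],[0,0,0]],[[0.015,0,0],[0,0,0]],[[0,0,0],[0,0,0]],[[0,0,0],[0,0,0]]]' > rows.txt && python3 -m pendant rows.txt
python3 - <<'E'
from h import *
c=snap('wrist','w4')
print(c['M'].round(3))
cv2.imwrite('pics/w4b.png',cv2.resize(c['frame'][0:300,260:640,::-1],(760,600),interpolation=cv2.INTER_CUBIC))
E
```

```text
clock: 8.22
position: [0.5107, -0.0915, 0.2558]
tcp_rot: [-0.503, -3.101, -0.0]
contact_force: [1.0, -0.3, -0.7]
grip_width: 0.0449
finger_force: 41.7
[[ 0.317  0.913  0.256  0.446]
 [ 0.948 -0.306 -0.086 -0.069]
 [-0.     0.27  -0.963  0.39 ]
 [ 0.     0.     0.     1.   ]]
```

View pics/w4b.png

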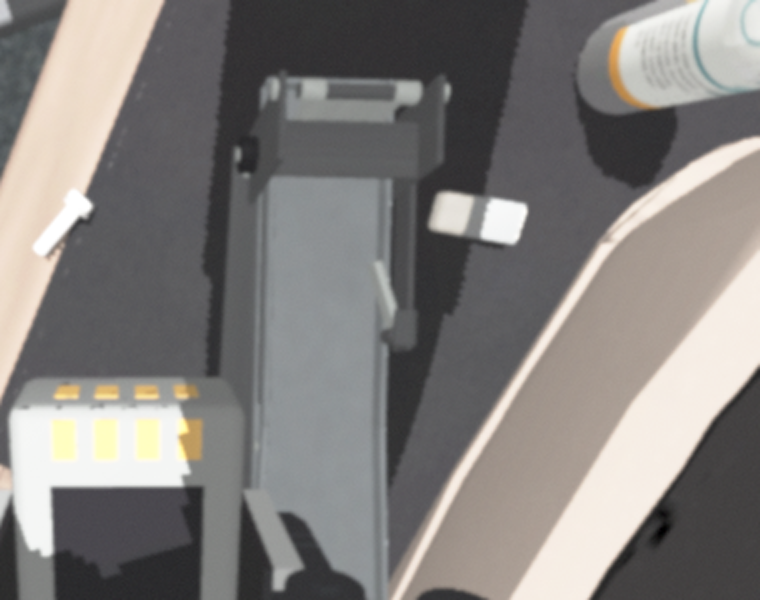

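This view shows the whole lower chute: catch tip at crop (377,263), pin and bracket at (405,330), roof's uphill edge at v≈177, floor between u≈268 and u≈384. I'll read the wall edges from brightness profiles.

```bash
python3 - <<'E'
from h import *
c=load('w4');g=cv2.cvtColor(c['frame'],cv2.COLOR_RGB2GRAY)
for v in(105,130,150,180,210):
    print(v,'L',list(g[v,380:398]),'R',list(g[v,444:460]))
print('col 425 v',list(g[80:96,425]))
E
```

```text
105 L [np.uint8(96), np.uint8(94), np.uint8(96), np.uint8(94), np.uint8(95), np.uint8(96), np.uint8(95), np.uint8(97), np.uint8(108), np.uint8(119), np.uint8(124), np.uint8(109), np.uint8(108), np.uint8(116), np.uint8(130), np.uint8(140), np.uint8(140), np.uint8(140)] R [np.uint8(145), np.uint8(145), np.uint8(146), np.uint8(144), np.uint8(136), np.uint8(123), np.uint8(116), np.uint8(118), np.uint8(125), np.uint8(133), np.uint8(128), np.uint8(107), np.uint8(76), np.uint8(66), np.uint8(71), np.uint8(74)]
130 L [np.uint8(94), np.uint8(95), np.uint8(94), np.uint8(94), np.uint8(93), np.uint8(95), np.uint8(96), np.uint8(103), np.uint8(116), np.uint8(124), np.uint8(119), np.uint8(109), np.uint8(110), np.uint8(121), np.uint8(134), np.uint8(140), np.uint8(142), np.uint8(146)] R [np.uint8(146), np.uint8(147), np.uint8(148), np.uint8(152), np.uint8(153), np.uint8(154), np.uint8(149), np.uint8(142), np.uint8(139), np.uint8(138), np.uint8(120), np.uint8(85), np.uint8(65), np.uint8(68), np.uint8(74), np.uint8(73)]
150 L [np.uint8(93), np.uint8(93), np.uint8(94), np.uint8(95), np.uint8(94), np.uint
[... 989 characters left out ...]
p.uint8(98), np.uint8(94), np.uint8(102), np.uint8(118), np.uint8(137), np.uint8(143), np.uint8(135), np.uint8(125), np.uint8(127), np.uint8(139), np.uint8(142), np.uint8(144), np.uint8(147), np.uint8(146), np.uint8(146)] R [np.uint8(144), np.uint8(139), np.uint8(129), np.uint8(118), np.uint8(118), np.uint8(125), np.uint8(138), np.uint8(141), np.uint8(122), np.uint8(85), np.uint8(58), np.uint8(53), np.uint8(53), np.uint8(52), np.uint8(53), np.uint8(50)]
col 425 v [np.uint8(96), np.uint8(96), np.uint8(95), np.uint8(95), np.uint8(96), np.uint8(97), np.uint8(96), np.uint8(97), np.uint8(112), np.uint8(134), np.uint8(142), np.uint8(145), np.uint8(144), np.uint8(144), np.uint8(143), np.uint8(141)]
```

```bash
cat > chute.py <<'E'
from h import *
from scipy.optimize import least_squares
t15=np.radians(15)
def frame(p):
    x0,y0,a=p;x=np.array([np.cos(t15)*np.cos(a),np.cos(t15)*np.sin(a),np.sin(t15)]);y=np.array([-np.sin(a),np.cos(a),0]);z=np.cross(x,y)
    return np.array([x0,y0,.065]),np.c_[x,y,z]
def hit(p,c,uv,h):
    o,A=frame(p);q,d=ray(c,*uv);q=A.T@(q-o);d=A.T@d;return q+d*(h-q[2])/d[2]
E
python3 - <<'E'
from chute import *
w4,w3,s,t=load('w4'),load('w3'),load('scene'),load('top')
L=[(387.7,105),(387.2,130),(386.8,150),(386.3,180)];Rr=[(455.3,105),(454.6,130),(453.2,180)]
fl=[(393.2,105),(391.6,180)];fr=[(448.6,105),(446.4,180)]
S=lambda u,v:(215+(u-400)/3.077,195+v/3.077)
def res(p):
    e=[hit(p,w4,q,.010)[1]+.0285 for q in L]+[hit(p,w4,q,.010)[1]-.0285 for q in Rr]
    e+=[hit(p,w4,q,0)[1]+.0255 for q in fl]+[hit(p,w4,q,0)[1]-.0255 for q in fr]
    e+=[hit(p,s,S(628,228),0)[0]-.131,hit(p,s,S(740,230),0)[0]-.131]
    return e
f=least_squares(res,[.544,-.005,-.32]);p=f.x;print(p.round(4),(np.array(res(p))*1e3).round(1))
for n,c,q,h in[('w3 mouthL',w3,(450,270),.01),('w3 mouthR',w3,(537,285),.01),('sceneL',s,S(628,228),0),('sceneR',s,S(740,230),0),('topmouth',t,(295+148/3.077,95+45/3.077),.01),('tip',w4,(260+377/2,263/2),.022),('pin',w4,(260+398/2,322/2),.022),('brkt end',w4,(260+405/2,347/2),.026),('roof edge',w4,(425,88.5),.032),('roofedge29',w4,(425,88.5),.029)]:print(n,(hit(p,c,q,h)*1e3).round(1))
o,A=frame(p);print('load',o+A@[.065,0,0],'flap-top',o)
c=w4
K=np.array([onz(c,*q,load('w4')['M'][2,3]) for q in[(1,1)]])
E
```

```text
[ 0.543  -0.0069 -0.3358] [-3.1 -3.2 -3.3 -3.4  2.5  2.2  1.7  1.   0.5  2.9  2.   0.7 -0.3]
w3 mouthL [123.6 -34.9  10. ]
w3 mouthR [124.3  35.7  10. ]
sceneL [131.7 -28.    0. ]
sceneR [130.7  34.6   0. ]
topmouth [126.8  32.4  10. ]
tip [-43.7  20.8  22. ]
pin [-17.6  30.6  22. ]
brkt end [-6.2 32.3 26. ]
roof edge [-78.5  -3.7  32. ]
roofedge29 [-79.4  -2.8  29. ]
load [ 0.60230694 -0.0276046   0.08182324] flap-top [ 0.54302895 -0.00691407  0.065     ]
```

The fit shows the wall spacing about 9% too wide, so the chute's height or my edge identification needs a check across two views.

```bash
python3 - <<'E'
from h import *
s=cv2.imread('pics/scene.png')[195:315,278:358];a=cv2.convertScaleAbs(cv2.resize(s,(400,600),interpolation=cv2.INTER_CUBIC),alpha=1.1,beta=10)
w=cv2.imread('pics/w3.png')[180:300,430:560];b=cv2.resize(w,(400,369),interpolation=cv2.INTER_CUBIC)
w=cv2.imread('pics/w1.png')[225:302,430:560];d=cv2.resize(w,(400,231),interpolation=cv2.INTER_CUBIC)
cv2.imwrite('pics/cmp.png',np.hstack([a,np.vstack([b,d])]))
E
```

```text
(no output)
```

View pics/cmp.png

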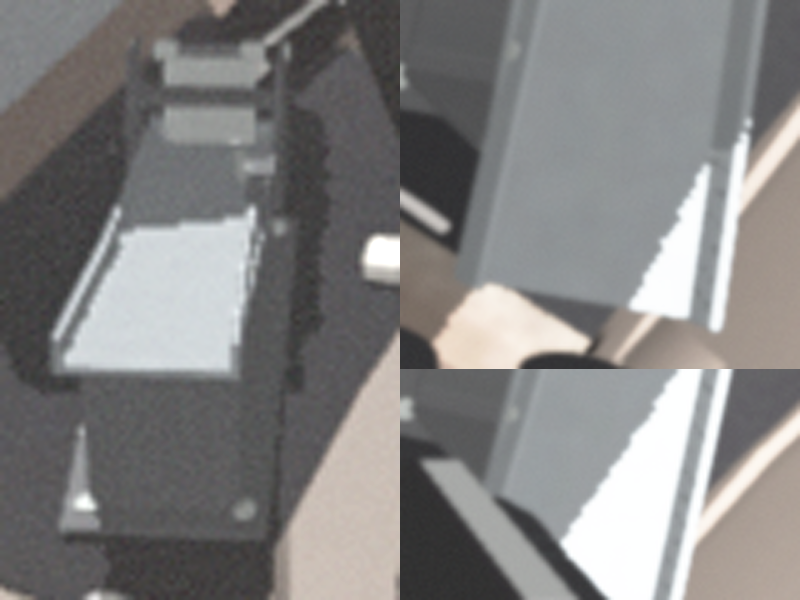

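The composite shows the mouth floor edge from (65,372) to (240,375) in the scene part, and in the w3 part the wall ends at (457,280) and (722,330). I'll triangulate common points.

```bash
python3 - <<'E'
from chute import *
w4,w3,w1,s,t=load('w4'),load('w3'),load('w1'),load('scene'),load('top')
np.set_printoptions(precision=4,suppress=True)
SC=lambda u,v:(278+u/5,195+v/5)
W3=lambda u,v:(430+(u-400)/3.077,180+v/3.077)
print('mouth floor R',tri(w3,W3(690,320),s,SC(240,375)))
print('mouth top R',tri(w3,W3(720,330),s,SC(247,345)))
print('mouth L outer bottom',tri(w3,W3(457,280),s,SC(52,372)))
print('mouth L outer top',tri(w3,W3(475,283),s,SC(55,340)))
print('pin',tri(w4,(462.5,157),s,SC(280,228)))
print('screw mouth stand',tri(w1,(431,238),w3,(431,205)), tri(w3,(431,205),s,SC(83,500)))
for n,c,q in[('w3',w3,W3(690,320)),('scene R',s,SC(240,375)),('scene L',s,SC(65,372))]:print(n,onz(c,*q,.099))
E
```

```text
mouth floor R (array([ 0.6708, -0.0148,  0.0954]), np.float64(0.001239103674157664))
mouth top R (array([ 0.6684, -0.012 ,  0.1055]), np.float64(0.002527085395114775))
mouth L outer bottom (array([ 0.6492, -0.0759,  0.0949]), np.float64(8.588836497628692e-05))
mouth L outer top (array([ 0.645 , -0.0739,  0.1049]), np.float64(0.0012796482148904205))
pin (array([0.5362, 0.0401, 0.0551]), np.float64(0.0037277358994028498))
screw mouth stand (array([ 0.6274, -0.0585, -0.0103]), np.float64(0.002382461346126201)) (array([ 0.6205, -0.0633,  0.0088]), np.float64(0.0016788147540807118))
w3 [ 0.6683 -0.0175  0.099 ]
scene R [ 0.6747 -0.0153  0.099 ]
scene L [ 0.6555 -0.0723  0.099 ]
```

Mouth heights agree with the drawing (floor z≈0.097). I'll go above the loading spot with the slope's tilt, then correct sideways from close by.

```bash
cat > tgt.py <<'E'
from go import *
from chute import frame
P=(.662-.131*np.cos(np.radians(15))*np.cos(-.33),-.044-.131*np.cos(np.radians(15))*np.sin(-.33),-.33)
def chpose(x,y,h): # TCP at chute coords
    o,A=frame(P);return o+A@[x,y,h],A
E
python3 - <<'E'
from tgt import *
print(P)
p,A=chpose(.070,0,.0176+.06)
rel(p,tool(-A[:,0],-A[:,2]))
s=r.state();print(R.from_rotvec(s['tcp_rot']).as_matrix().round(3))
c=load('w4');he=np.array(c['hand_eye'])
for u,v in[(266,205),(381.5,205)]:
    d=he[:3,:3]@[(u-c['cx'])/c['fx'],(v-c['cy'])/c['fy'],1];o=he[:3,3];print('pack end top corner in tool',(o+d*(-.0075-o[2])/d[2]).round(4))
E
```

```text
(np.float64(0.5422913180585994), np.float64(-0.0029967995758261867), -0.33)
tool move [-0.0494  0.0936  0.0977] rot [ 0.001 -0.262  0.008] pos [ 0.5108 -0.0916  0.2558] F [ 0.7 -0.1 -0.7] j [-0.43 -0.14 -0.11  1.6  -0.   -0.11] w 0.0447
[[-0.949  0.316 -0.   ]
 [ 0.316  0.949  0.   ]
 [ 0.    -0.    -1.   ]]
pack end top corner in tool [ 0.0311 -0.0215 -0.0075]
pack end top corner in tool [ 0.0311  0.0224 -0.0075]
```

```bash
echo '[[[0,0.023,0],[0,-0.131,0]],[[0,0.023,0],[0,-0.131,0]],[[0,0.023,0],[0,0,0]],[[0,0.0246,0],[0,0,0.008]],[[-0.01,0,0.03],[0,0,0]],[[-0.0124,0,0.03],[0,0,0]],[[0,0,0.03],[0,0,0]],[[0,0,0.017],[0,0,0]]]' > rows.txt && python3 -m pendant rows.txt && echo '[[[0,0,0],[0,0,0]],[[0,0,0],[0,0,0]]]' > rows.txt && python3 -m pendant rows.txt
python3 - <<'E'
from tgt import *
p,A=chpose(.070,0,.0176+.06)
rel(p,tool(-A[:,0],-A[:,2]))
c=snap('wrist','w5');cv2.imwrite('pics/w5b.png',cv2.resize(c['frame'][0:300,130:510,::-1],(760,600),interpolation=cv2.INTER_CUBIC))
E
```

```text
clock: 9.28
position: [0.5865, -0.0185, 0.1564]
tcp_rot: [0.474, 2.846, -0.059]
contact_force: [-0.6, 0.7, -2.0]
grip_width: 0.045
finger_force: 41.7
clock: 9.52
position: [0.5874, -0.0185, 0.1601]
tcp_rot: [0.473, 2.842, -0.06]
contact_force: [0.3, 0.2, -2.2]
grip_width: 0.0454
finger_force: 41.7
tool move [0.0007 0.0001 0.0019] rot [ 0.002  0.002 -0.   ] pos [ 0.5874 -0.0185  0.1601] F [ 0.3  0.2 -2.2] j [-0.24 -0.27 -0.43  1.15 -0.02  0.08] w 0.0454
```

View pics/w5b.png

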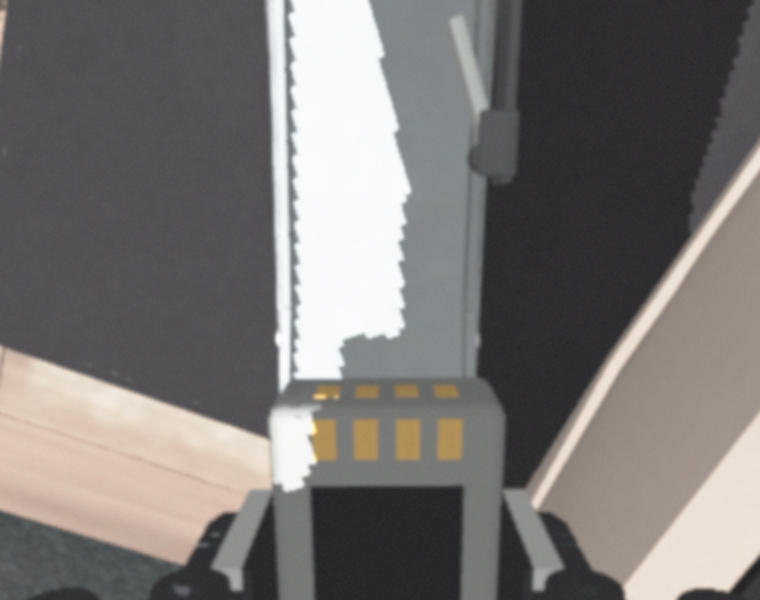

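The view shows the chute aligned with the pack: walls at crop u≈279 and 481 at v=340, the pack between 272 and 504, centred near u=388. I'll check that numerically.

```bash
python3 - <<'E'
from tgt import *
c=load('w5');g=cv2.cvtColor(c['frame'],cv2.COLOR_RGB2GRAY).astype(int);print(c['cx'],c['cy'])
he=np.array(c['hand_eye'])
for v in(20,40,60,100,120,140,160,180):
    row=np.abs(cv2.GaussianBlur(g.astype(np.float32),(0,0),1)[v,1:]-cv2.GaussianBlur(g.astype(np.float32),(0,0),1)[v,:-1])
    l=260+np.argmax(row[260:274]);
    print(v,'L',l+.5,'Rprof',g[v,358:380].tolist())
E
```

```text
323.3016920619879 200.37913131070457
20 L 263.5 Rprof [175, 184, 186, 183, 180, 175, 163, 147, 129, 114, 113, 119, 125, 127, 127, 120, 116, 115, 102, 82, 71, 65]
40 L 264.5 Rprof [133, 135, 134, 135, 147, 167, 180, 184, 184, 180, 177, 166, 151, 134, 123, 117, 115, 101, 78, 62, 62, 69]
60 L 265.5 Rprof [136, 135, 135, 135, 135, 136, 133, 131, 133, 139, 140, 127, 103, 90, 89, 90, 90, 89, 89, 89, 89, 89]
100 L 266.5 Rprof [136, 137, 136, 135, 131, 122, 113, 116, 123, 129, 126, 123, 118, 111, 88, 60, 46, 46, 46, 46, 46, 45]
120 L 267.5 Rprof [136, 136, 136, 132, 120, 114, 115, 125, 131, 130, 124, 118, 110, 88, 61, 48, 46, 46, 44, 46, 44, 44]
140 L 267.5 Rprof [136, 136, 133, 124, 116, 117, 126, 130, 131, 130, 125, 116, 92, 59, 45, 44, 45, 43, 46, 41, 45, 45]
160 L 268.5 Rprof [136, 135, 129, 122, 121, 126, 133, 134, 133, 130, 116, 90, 60, 47, 47, 43, 45, 45, 44, 43, 47, 44]
180 L 268.5 Rprof [137, 136, 129, 123, 122, 130, 137, 138, 133, 119, 88, 60, 48, 45, 45, 44, 45, 45, 44, 46, 43, 45]
```

Pack is about 3 mm to the +y tool side and 0.013 rad off. I'll correct and descend most of the way.

```bash
echo '[[[0,-0.0032,0],[0,0,0.013]],[[0,0,0.014],[0,0,0]],[[0,0,0.014],[0,0,0]],[[0,0,0.012],[0,0,0]],[[0,0,0],[0,0,0]],[[0,0,0],[0,0,0]]]' > rows.txt && python3 -m pendant rows.txt
python3 - <<'E'
from tgt import *
p,A=chpose(.070,0,.0176)
rel(p,tool(-A[:,0],-A[:,2]))
c=snap('wrist','w6');g=cv2.GaussianBlur(cv2.cvtColor(c['frame'],cv2.COLOR_RGB2GRAY),(0,0),.7).astype(int)
for v in(20,60,100,140,180):print(v,'L',g[v,240:276].tolist(),'\n   R',g[v,364:400].tolist())
print('pack',g[205,255:285].tolist(),g[205,370:392].tolist())
E
```

```text
clock: 10.32
position: [0.5958, -0.0247, 0.1202]
tcp_rot: [0.491, 2.84, -0.057]
contact_force: [0.3, 0.7, -1.8]
grip_width: 0.045
finger_force: 41.7
tool move [0.     0.0032 0.0208] rot [ 0.002  0.    -0.013] pos [ 0.5958 -0.0247  0.1202] F [ 0.3  0.7 -1.8] j [-0.25 -0.22 -0.46  1.07 -0.02  0.09] w 0.045
20 L [84, 84, 84, 84, 84, 84, 84, 83, 83, 83, 83, 83, 85, 98, 133, 181, 216, 231, 239, 244, 245, 238, 217, 178, 137, 118, 129, 166, 211, 238, 247, 249, 249, 249, 249, 249] 
   R [132, 132, 131, 131, 132, 132, 132, 132, 132, 132, 132, 132, 136, 144, 158, 172, 180, 183, 183, 181, 178, 175, 168, 157, 142, 130, 123, 115, 100, 75, 55, 50, 55, 62, 66, 67]
60 L [82, 83, 83, 84, 84, 83, 82, 81, 81, 82, 82, 82, 82, 83, 87, 106, 147, 196, 226, 238, 243, 245, 244, 235, 209, 167, 131, 125, 148, 182, 210, 228, 240, 246, 249, 249] 
   R [134, 134, 134, 134, 134, 133, 133, 133, 133, 134, 133, 134, 133, 131, 125, 117, 110, 108, 112, 121, 127, 127, 118, 103, 89, 85, 87, 89, 89, 88, 88, 88, 87, 88, 88, 89]
100 L [82, 81, 81, 82, 82, 83, 83, 83, 84, 83, 84, 84, 84, 83, 82, 82, 89, 111, 155, 202, 229, 2
[... 481 characters left out ...]
25, 116, 110, 111, 117, 123, 128, 129, 128, 125, 119, 102, 76, 54, 46, 46, 46, 46, 45, 46, 45, 45, 45, 46, 46]
180 L [81, 81, 80, 81, 81, 82, 83, 83, 82, 82, 82, 83, 83, 83, 83, 82, 82, 82, 82, 85, 96, 128, 178, 222, 243, 249, 250, 246, 230, 194, 150, 130, 144, 184, 222, 242] 
   R [135, 135, 135, 135, 135, 136, 136, 136, 135, 133, 127, 120, 116, 119, 125, 131, 135, 136, 133, 125, 108, 83, 60, 48, 45, 44, 43, 44, 45, 45, 44, 44, 44, 44, 43, 44]
pack [82, 83, 83, 84, 83, 84, 93, 123, 173, 211, 217, 205, 196, 198, 203, 207, 210, 211, 211, 211, 211, 211, 211, 211, 211, 211, 210, 210, 209, 208] [117, 117, 117, 116, 116, 116, 115, 114, 114, 114, 116, 120, 120, 106, 78, 55, 46, 45, 45, 44, 44, 45]
```

Aligned within about 0.2 mm. Descend to the floor.

```bash
echo '[[[0,0,0.006],[0,0,0]],[[0,0,0.005],[0,0,0]],[[0,0,0.004],[0,0,0]],[[0,0,0.002],[0,0,0]],[[0,0,0],[0,0,0]]]' > rows.txt && python3 -m pendant rows.txt; echo '[[[0,0,0.001],[0,0,0]],[[0,0,0.001],[0,0,0]],[[0,0,0],[0,0,0]]]' > rows.txt && python3 -m pendant rows.txt; echo '[[[0,0,0.001],[0,0,0]],[[0,0,0.001],[0,0,0]],[[0,0,0],[0,0,0]]]' > rows.txt && python3 -m pendant rows.txt
```

```text
clock: 11.0
position: [0.5998, -0.0261, 0.1035]
tcp_rot: [0.492, 2.84, -0.057]
contact_force: [-0.7, 0.1, -2.0]
grip_width: 0.0451
finger_force: 41.7
clock: 11.38
position: [0.6004, -0.0263, 0.1017]
tcp_rot: [0.492, 2.84, -0.057]
contact_force: [0.4, -0.2, -3.3]
grip_width: 0.0449
finger_force: 41.7
clock: 11.75
position: [0.6007, -0.0264, 0.101]
tcp_rot: [0.491, 2.84, -0.058]
contact_force: [-9.0, 2.6, 10.5]
grip_width: 0.045
finger_force: 43.4
```

```bash
echo '[[[0,0,-0.0008],[0,0,0]],[[0,0,0],[0,0,0]]]' > rows.txt && python3 -m pendant rows.txt; echo '[[[0,0,0],[0,0,0]],[[0,0,0],[0,0,0]],[[0,0,0],[0,0,0]],[[0,0,0],[0,0,0]]]' > rows.txt && python3 -m pendant rows.txt 0.08; echo '[[[0,0,-0.015],[0,0,0]],[[0,0,-0.02],[0,0,0]],[[0,0,-0.02],[0,0,0]],[[0,0,-0.02],[0,0,0]],[[0,0,-0.02],[0,0,0]],[[0,0,0],[0,0,0]],[[0,0,0],[0,0,0]]]' > rows.txt && python3 -m pendant rows.txt
python3 - <<'E'
from tgt import *
c=snap('wrist','w7');g=c['frame']
cv2.imwrite('pics/w7b.png',cv2.resize(g[0:400,110:530,::-1],(630,600),interpolation=cv2.INTER_CUBIC))
p,A=chpose(.070,0,.0176);rel(p,tool(-A[:,0],-A[:,2]))
E
```

```text
clock: 12.0
position: [0.6008, -0.0264, 0.1011]
tcp_rot: [0.491, 2.839, -0.057]
contact_force: [-5.4, 1.0, 5.1]
grip_width: 0.0451
finger_force: 42.7
clock: 12.5
position: [0.6007, -0.0265, 0.1005]
tcp_rot: [0.492, 2.84, -0.057]
contact_force: [-0.2, 0.4, -0.4]
grip_width: 0.0797
finger_force: 0.0
clock: 13.38
position: [0.5773, -0.0186, 0.192]
tcp_rot: [0.492, 2.84, -0.057]
contact_force: [-0.5, 0.2, 0.4]
grip_width: 0.0801
finger_force: 0.0
tool move [-0.0006  0.0033  0.0948] rot [ 0.002 -0.001 -0.013] pos [ 0.5771 -0.0186  0.1916] F [ 0.3 -0.2 -1. ] j [-0.25 -0.3  -0.4   1.21 -0.02  0.09] w 0.0804
```

View pics/w7b.png

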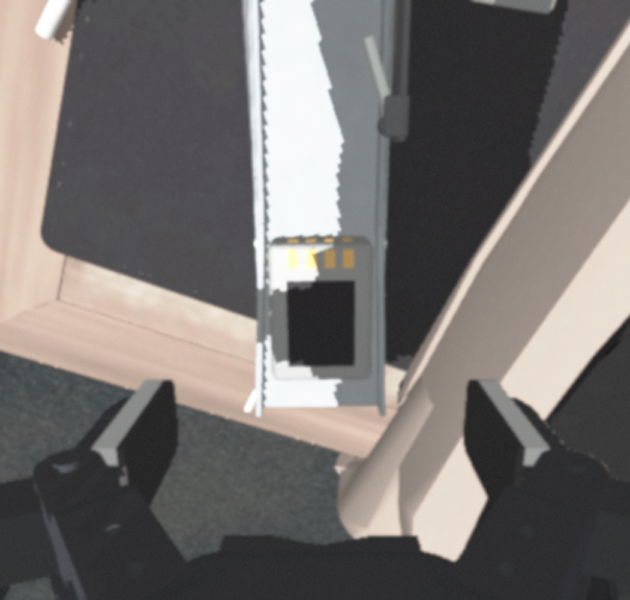

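The pack lies straight and flat in the upper chute between the walls, contacts downhill, tail at crop v≈380 and the mouth edge at v≈407. Next I'll close the fingers, turn them 90° for a narrow pusher, and go behind the tail.

```bash
echo '[[[0,0,0],[0,0,-0.1745]],[[0,0,0],[0,0,-0.1745]],[[0,0,0],[0,0,-0.1745]],[[0,0,0],[0,0,-0.1745]],[[0,0,0],[0,0,-0.1745]],[[0,0,0],[0,0,-0.1745]],[[0,0,0],[0,0,-0.1745]],[[0,0,0],[0,0,-0.1745]]]' > rows.txt && python3 -m pendant rows.txt 0 40; echo '[[[0,0,0],[0,0,-0.1745]],[[0,-0.02,0],[0,0,0]],[[0,-0.02,0],[0,0,0]],[[0,-0.018,0],[0,0,0]],[[0,0,0.02],[0,0,0]],[[0,0,0],[0,0,0]],[[0,0,0],[0,0,0]]]' > rows.txt && python3 -m pendant rows.txt
cat >> tgt.py <<'E'
A0=R.from_rotvec([.492,2.84,-.057]);P0=np.array([.6007,-.0265,.1005])  # release frame; pack axes: x=-tool x, y=tool y
def where():
    s=r.state();q=A0.inv().apply(s['position']-P0);f=A0.inv().apply(s['contact_force'])
    rr=(A0.inv()*R.from_rotvec(s['tcp_rot'])).as_rotvec()
    print('t',round(s['clock'],2),'uphill',round(-q[0]*1e3,2),'lat',round(q[1]*1e3,2),'above floor',round((.0176-q[2])*1e3,2),'F down,lat,in',f.round(1),'rot',rr.round(3),'j6',s['joint_pos'].round(2),'w',round(s['grip_width'],4))
E
python3 -c "
from tgt import *;where()"
```

```text
clock: 14.42
position: [0.5769, -0.0185, 0.1911]
tcp_rot: [-1.493, 2.551, -0.291]
contact_force: [-0.2, -0.1, 0.5]
grip_width: 0.0002
finger_force: 0.0
clock: 15.3
position: [0.6342, -0.0388, 0.1871]
tcp_rot: [-1.712, 2.428, -0.313]
contact_force: [0.8, -0.4, 0.4]
grip_width: -0.0004
finger_force: 0.0
t 15.3 uphill 56.85 lat 0.11 above floor 92.02 F down,lat,in [-0.9 -0.1 -0.2] rot [-1.000e-03  1.000e-03 -1.571e+00] j6 [-0.26 -0.12 -0.25  1.18 -0.02 -1.49] w -0.0004
```

```bash
echo '[[[0,0,0.02],[0,0,0]],[[0,0,0.02],[0,0,0]],[[0,0,0.02],[0,0,0]],[[0,0,0.012],[0,0,0]],[[0,0,0.006],[0,0,0]],[[0,0,0],[0,0,0]]]' > rows.txt && python3 -m pendant rows.txt; python3 -c "
from tgt import *;where()"; echo '[[[0,0.003,0],[0,0,0]],[[0,0.002,0],[0,0,0]],[[0,0.002,0],[0,0,0]],[[0,0.002,0],[0,0,0]],[[0,0.002,0],[0,0,0]],[[0,0.002,0],[0,0,0]]]' > rows.txt && python3 -m pendant rows.txt; python3 -c "
from tgt import *;where()"
```

```text
clock: 16.05
position: [0.6542, -0.0455, 0.1125]
tcp_rot: [-1.711, 2.428, -0.315]
contact_force: [0.4, -0.4, 0.4]
grip_width: 0.0
finger_force: 0.0
t 16.05 uphill 57.91 lat 0.07 above floor 14.48 F down,lat,in [-0.6 -0.3 -0.3] rot [-0.    -0.    -1.571] j6 [-0.26 -0.03 -0.3   1.04 -0.02 -1.49] w 0.0
clock: 16.8
position: [0.6423, -0.0413, 0.1094]
tcp_rot: [-1.711, 2.428, -0.315]
contact_force: [0.6, -0.1, 0.1]
grip_width: 0.0003
finger_force: 0.3
t 16.8 uphill 44.95 lat 0.09 above floor 14.74 F down,lat,in [-0.6  0.1  0.1] rot [ 0.    -0.    -1.571] j6 [-0.26 -0.07 -0.34  1.04 -0.02 -1.49] w 0.0003
```

```bash
for i in 1; do echo '[[[0,0.004,0],[0,0,0]],[[0,0.005,0],[0,0,0]],[[0,0.005,0],[0,0,0]],[[0,0.005,0],[0,0,0]],[[0,0.005,0],[0,0,0]],[[0,0.005,0],[0,0,0]],[[0,0.005,0],[0,0,0]],[[0,0.005,0],[0,0,0]]]' > rows.txt && python3 -m pendant rows.txt; done; python3 -c "
from tgt import *;where()"; echo '[[[0,0.005,0],[0,0,0]],[[0,0.005,0],[0,0,0]],[[0,0.005,0],[0,0,0]],[[0,0.005,0],[0,0,0]],[[0,0.005,0],[0,0,0]],[[0,0.005,0],[0,0,0]],[[0,0.005,0],[0,0,0]],[[0,0.005,0],[0,0,0]]]' > rows.txt && python3 -m pendant rows.txt; python3 -c "
from tgt import *;where()"
```

```text
clock: 17.8
position: [0.6066, -0.0285, 0.0992]
tcp_rot: [-1.711, 2.428, -0.315]
contact_force: [0.3, -0.2, 1.0]
grip_width: 0.0001
finger_force: 0.6
t 17.8 uphill 5.69 lat 0.08 above floor 14.69 F down,lat,in [-0.6 -0.1 -0.9] rot [ 0.    -0.    -1.571] j6 [-0.25 -0.18 -0.46  1.03 -0.02 -1.48] w 0.0001
clock: 18.8
position: [0.5704, -0.0155, 0.0889]
tcp_rot: [-1.71, 2.427, -0.316]
contact_force: [2.6, -2.0, 0.0]
grip_width: 0.0001
finger_force: 1.5
t 18.8 uphill -34.12 lat 0.08 above floor 14.76 F down,lat,in [-3.  -1.   0.8] rot [ 0.000e+00 -1.000e-03 -1.571e+00] j6 [-0.25 -0.29 -0.57  1.02 -0.02 -1.48] w 0.0001
```

```bash
echo '[[[0,0.005,0],[0,0,0]],[[0,0.005,0],[0,0,0]],[[0,0.005,0],[0,0,0]],[[0,0.005,0],[0,0,0]],[[0,0.005,0],[0,0,0]],[[0,0.005,0],[0,0,0]],[[0,0.005,0],[0,0,0]],[[0,0.002,0],[0,0,0]]]' > rows.txt && python3 -m pendant rows.txt;  python3 -c "
from tgt import *;where()"; echo '[[[0,0.002,0],[0,0,0]],[[0,0.002,0],[0,0,0]],[[0,0.002,0],[0,0,0]],[[0,0.002,0],[0,0,0]],[[0,0,0],[0,0,0]]]' > rows.txt && python3 -m pendant rows.txt; python3 -c "
from tgt import *;where()"
```

```text
clock: 19.8
position: [0.5366, -0.0035, 0.0792]
tcp_rot: [-1.711, 2.428, -0.315]
contact_force: [1.2, -2.2, 1.6]
grip_width: 0.0
finger_force: 1.2
t 19.8 uphill -71.3 lat 0.05 above floor 14.69 F down,lat,in [-2.2 -1.7 -1.1] rot [ 0.    -0.    -1.571] j6 [-0.24 -0.4  -0.68  1.03 -0.02 -1.47] w 0.0
clock: 20.42
position: [0.529, -0.0004, 0.0767]
tcp_rot: [-1.711, 2.428, -0.313]
contact_force: [1.6, 0.2, 0.4]
grip_width: -0.0001
finger_force: 0.2
t 20.43 uphill -79.87 lat 0.34 above floor 14.31 F down,lat,in [-1.5  0.7 -0.1] rot [-1.000e-03  0.000e+00 -1.571e+00] j6 [-0.24 -0.42 -0.7   1.03 -0.02 -1.47] w -0.0001
```

```bash
for i in 1; do echo '[[[0,0.002,0],[0,0,0]],[[0,0.002,0],[0,0,0]],[[0,0.001,0],[0,0,0]],[[0,0,0],[0,0,0]]]' > rows.txt && python3 -m pendant rows.txt>/dev/null; python3 -c "
from tgt import *;where()"; echo '[[[0,0.001,0],[0,0,0]],[[0,0.001,0],[0,0,0]],[[0,0,0],[0,0,0]]]' > rows.txt && python3 -m pendant rows.txt>/dev/null; python3 -c "
from tgt import *;where()";echo '[[[0,0.001,0],[0,0,0]],[[0,0.001,0],[0,0,0]],[[0,0,0],[0,0,0]]]' > rows.txt && python3 -m pendant rows.txt>/dev/null; python3 -c "
from tgt import *;where()"; done
```

```text
t 20.93 uphill -83.88 lat 0.28 above floor 14.81 F down,lat,in [-2.5  1.6 -0.9] rot [ 0.000e+00 -1.000e-03 -1.571e+00] j6 [-0.23 -0.44 -0.72  1.03 -0.02 -1.47] w 0.0003
t 21.3 uphill -85.89 lat 0.21 above floor 14.79 F down,lat,in [-4.2  3.  -1.3] rot [ 0.000e+00 -1.000e-03 -1.571e+00] j6 [-0.23 -0.45 -0.72  1.03 -0.02 -1.47] w -0.0003
t 21.68 uphill -87.88 lat 0.19 above floor 14.76 F down,lat,in [-4.5  3.5 -1.5] rot [ 0.000e+00 -1.000e-03 -1.571e+00] j6 [-0.23 -0.45 -0.73  1.04 -0.02 -1.46] w 0.0002
```

```bash
echo '[[[0,0.001,0],[0,0,0]],[[0,0.001,0],[0,0,0]],[[0,0,0],[0,0,0]]]' > rows.txt && python3 -m pendant rows.txt>/dev/null; python3 -c "
from tgt import *;where()"; echo '[[[0,0.001,0],[0,0,0]],[[0,0.001,0],[0,0,0]],[[0,0,0],[0,0,0]]]' > rows.txt && python3 -m pendant rows.txt>/dev/null; python3 -c "
from tgt import *;where()"
```

```text
t 22.05 uphill -89.92 lat 0.16 above floor 14.71 F down,lat,in [-4.9  2.7 -1.5] rot [ 0.000e+00 -1.000e-03 -1.571e+00] j6 [-0.23 -0.46 -0.73  1.04 -0.02 -1.46] w 0.0001
t 22.43 uphill -91.83 lat 0.17 above floor 14.77 F down,lat,in [-5.6  2.7 -0.9] rot [ 0.000e+00 -1.000e-03 -1.571e+00] j6 [-0.23 -0.47 -0.74  1.04 -0.02 -1.46] w 0.0001
```

```bash
for k in 1; do echo '[[[0,0.0007,0],[0,0,0]],[[0,0,0],[0,0,0]]]' > rows.txt && python3 -m pendant rows.txt>/dev/null; python3 -c "
from tgt import *;where()"; echo '[[[0,0.0007,0],[0,0,0]],[[0,0,0],[0,0,0]]]' > rows.txt && python3 -m pendant rows.txt>/dev/null; python3 -c "
from tgt import *;where()"; echo '[[[0,0.0007,0],[0,0,0]],[[0,0,0],[0,0,0]]]' > rows.txt && python3 -m pendant rows.txt>/dev/null; python3 -c "
from tgt import *;where();snap('wrist','w8')"; done
```

```text
t 22.68 uphill -92.48 lat 0.17 above floor 14.78 F down,lat,in [-4.5  3.  -0.8] rot [ 0.000e+00 -1.000e-03 -1.571e+00] j6 [-0.23 -0.47 -0.74  1.04 -0.02 -1.46] w -0.0002
t 22.93 uphill -93.23 lat 0.18 above floor 14.77 F down,lat,in [-4.3  3.1 -0.5] rot [ 0.000e+00 -1.000e-03 -1.571e+00] j6 [-0.23 -0.47 -0.74  1.04 -0.02 -1.46] w -0.0
t 23.18 uphill -93.86 lat 0.2 above floor 14.79 F down,lat,in [-4.3  2.9 -2.2] rot [ 0.000e+00 -1.000e-03 -1.571e+00] j6 [-0.23 -0.47 -0.74  1.04 -0.02 -1.46] w -0.0002
```

```bash
for k in 1; do echo '[[[0,0.001,0],[0,0,0]],[[0,0,0],[0,0,0]]]' > rows.txt && python3 -m pendant rows.txt>/dev/null; python3 -c "
from tgt import *;where()"; echo '[[[0,0.001,0],[0,0,0]],[[0,0,0],[0,0,0]]]' > rows.txt && python3 -m pendant rows.txt>/dev/null; python3 -c "
from tgt import *;where()"; echo '[[[0,0.001,0],[0,0,0]],[[0,0,0],[0,0,0]]]' > rows.txt && python3 -m pendant rows.txt>/dev/null; python3 -c "
from tgt import *;where()"; done
```

```text
t 23.48 uphill -94.92 lat 0.18 above floor 14.77 F down,lat,in [-3.9  3.3 -1.2] rot [ 0.000e+00 -1.000e-03 -1.571e+00] j6 [-0.23 -0.48 -0.75  1.04 -0.02 -1.46] w 0.0001
t 23.73 uphill -95.9 lat 0.18 above floor 14.79 F down,lat,in [-5.1  3.4 -1.6] rot [ 0.000e+00 -1.000e-03 -1.571e+00] j6 [-0.23 -0.48 -0.75  1.04 -0.02 -1.46] w -0.0001
t 23.98 uphill -96.93 lat 0.19 above floor 14.78 F down,lat,in [-4.6  4.2 -1.3] rot [ 0.000e+00 -1.000e-03 -1.571e+00] j6 [-0.23 -0.48 -0.75  1.04 -0.02 -1.46] w 0.0002
```

```bash
for k in 1; do echo '[[[0,0.001,0],[0,0,0]],[[0,0,0],[0,0,0]]]' > rows.txt && python3 -m pendant rows.txt>/dev/null; python3 -c "
from tgt import *;where()"; echo '[[[0,0.001,0],[0,0,0]],[[0,0,0],[0,0,0]]]' > rows.txt && python3 -m pendant rows.txt>/dev/null; python3 -c "
from tgt import *;where()"; echo '[[[0,0.001,0],[0,0,0]],[[0,0,0],[0,0,0]]]' > rows.txt && python3 -m pendant rows.txt>/dev/null; python3 -c "
from tgt import *;where()"; done
```

```text
t 24.23 uphill -97.44 lat 0.18 above floor 14.92 F down,lat,in [-6.3  3.8  0.7] rot [ 1.000e-03 -2.000e-03 -1.571e+00] j6 [-0.23 -0.49 -0.75  1.04 -0.02 -1.46] w 0.0003
t 24.48 uphill -97.91 lat 0.2 above floor 15.14 F down,lat,in [-8.4  3.1  0.6] rot [ 0.002 -0.002 -1.571] j6 [-0.23 -0.49 -0.76  1.04 -0.02 -1.46] w 0.0001
t 24.73 uphill -98.41 lat 0.22 above floor 15.4 F down,lat,in [-9.8  3.8  0.1] rot [ 0.002 -0.003 -1.571] j6 [-0.23 -0.49 -0.76  1.04 -0.02 -1.46] w -0.0002
```

```bash
for k in 1; do echo '[[[0,0.001,0],[0,0,0]],[[0,0,0],[0,0,0]]]' > rows.txt && python3 -m pendant rows.txt>/dev/null; python3 -c "
from tgt import *;where()"; echo '[[[0,0.001,0],[0,0,0]],[[0,0,0],[0,0,0]]]' > rows.txt && python3 -m pendant rows.txt>/dev/null; python3 -c "
from tgt import *;where()"; done
```

```text
t 24.98 uphill -98.91 lat 0.22 above floor 15.62 F down,lat,in [-10.6   3.2  -1. ] rot [ 0.003 -0.004 -1.57 ] j6 [-0.23 -0.5  -0.76  1.04 -0.02 -1.46] w 0.0001
t 25.23 uphill -99.5 lat 0.19 above floor 15.84 F down,lat,in [-11.9   3.7   0.3] rot [ 0.004 -0.005 -1.57 ] j6 [-0.23 -0.5  -0.76  1.04 -0.02 -1.46] w -0.0002
```

```bash
for k in 1; do echo '[[[0,0.001,0],[0,0,0]],[[0,0,0],[0,0,0]]]' > rows.txt && python3 -m pendant rows.txt>/dev/null; python3 -c "
from tgt import *;where()"; echo '[[[0,0.001,0],[0,0,0]],[[0,0,0],[0,0,0]]]' > rows.txt && python3 -m pendant rows.txt>/dev/null; python3 -c "
from tgt import *;where();snap('wrist','w9')"; done
```

```text
t 25.48 uphill -100.55 lat 0.25 above floor 15.84 F down,lat,in [-11.5   4.   -1.2] rot [ 0.004 -0.005 -1.57 ] j6 [-0.23 -0.5  -0.77  1.04 -0.02 -1.46] w -0.0001
t 25.73 uphill -101.46 lat 0.21 above floor 15.84 F down,lat,in [-11.    2.4   0.1] rot [ 0.004 -0.005 -1.57 ] j6 [-0.23 -0.51 -0.77  1.04 -0.02 -1.46] w -0.0001
```

```bash
for k in 1; do echo '[[[0,-0.001,0],[0,0,0]],[[0,-0.001,0],[0,0,0]],[[0,0,0],[0,0,0]]]' > rows.txt && python3 -m pendant rows.txt>/dev/null; python3 -c "
from tgt import *;where()"; echo '[[[0,-0.001,0],[0,0,0]],[[0,0,0],[0,0,0]]]' > rows.txt && python3 -m pendant rows.txt>/dev/null; python3 -c "
from tgt import *;where()"; echo '[[[0,-0.001,0],[0,0,0]],[[0,0,0],[0,0,0]]]' > rows.txt && python3 -m pendant rows.txt>/dev/null; python3 -c "
from tgt import *;where();snap('wrist','w10')";  done
```

```text
t 26.15 uphill -101.08 lat 0.23 above floor 15.11 F down,lat,in [-6.6  2.7 -1.2] rot [ 1.000e-03 -2.000e-03 -1.571e+00] j6 [-0.23 -0.5  -0.77  1.04 -0.02 -1.46] w 0.0003
t 26.4 uphill -100.81 lat 0.19 above floor 14.73 F down,lat,in [-5.3  2.8 -1.2] rot [ 0.000e+00 -1.000e-03 -1.571e+00] j6 [-0.23 -0.49 -0.76  1.04 -0.02 -1.46] w -0.0003
t 26.65 uphill -100.38 lat 0.04 above floor 14.45 F down,lat,in [-3.4  2.3  0.7] rot [-0.     0.    -1.571] j6 [-0.23 -0.49 -0.76  1.04 -0.02 -1.46] w 0.0003
```

```bash
for k in 1; do echo '[[[0,-0.001,0],[0,0,0]],[[0,0,0],[0,0,0]]]' > rows.txt && python3 -m pendant rows.txt>/dev/null; python3 -c "
from tgt import *;where()"; echo '[[[0,-0.001,0],[0,0,0]],[[0,0,0],[0,0,0]]]' > rows.txt && python3 -m pendant rows.txt>/dev/null; python3 -c "
from tgt import *;where()"; echo '[[[0,-0.001,0],[0,0,0]],[[0,-0.001,0],[0,0,0]],[[0,0,0],[0,0,0]]]' > rows.txt && python3 -m pendant rows.txt>/dev/null; python3 -c "
from tgt import *;where()";  done
```

```text
t 26.95 uphill -99.82 lat -0.16 above floor 14.29 F down,lat,in [-1.   0.9 -0.4] rot [-0.000e+00  1.000e-03 -1.571e+00] j6 [-0.23 -0.49 -0.76  1.04 -0.02 -1.46] w -0.0001
t 27.2 uphill -98.35 lat 0.01 above floor 14.5 F down,lat,in [-0.1  0.4 -0.4] rot [-0.     0.    -1.571] j6 [-0.23 -0.49 -0.76  1.04 -0.02 -1.46] w -0.0
t 27.57 uphill -96.03 lat 0.09 above floor 14.67 F down,lat,in [-0.4  0.3 -0.3] rot [ 0.    -0.    -1.571] j6 [-0.23 -0.48 -0.75  1.04 -0.02 -1.46] w 0.0001
```

Push force vanished while the pack still holds the flap about 2.8 mm open, so the catch has shut. I'll retract and check numerically in the wrist image.

```bash
echo '[[[0,-0.01,-0.005],[0,0,0]],[[0,-0.02,-0.03],[0,0,0]],[[0,-0.03,-0.03],[0,0,0]],[[0,-0.03,-0.03],[0,0,0.17]],[[0,0,0],[0,0,0.17]],[[0,0,0],[0,0,0.17]],[[0,0,0],[0,0,0.17]],[[0,0,0],[0,0,0.17]]]' > rows.txt && python3 -m pendant rows.txt; echo '[[[0,0,0],[0,0,0.17]],[[0,0,0],[0,0,0.17]],[[0,0,0],[0,0,0.17]],[[0,0,0],[0,0,0.21]],[[0,0,0],[0,0,0]],[[0,0,0],[0,0,0]]]' > rows.txt && python3 -m pendant rows.txt; python3 - <<'E'
from tgt import *
where();c=snap('wrist','w11');f=c['frame'];s=r.state()
# masks: chute-axis profile along pack midline and catch strip, in release-frame coords at given heights
g=cv2.cvtColor(f,cv2.COLOR_RGB2GRAY)
def px(up,lat,h): return proj(c,P0+A0.apply([-up/1e3,lat/1e3,(17.6-h)/1e3]))
for lat,h in((-15,26),(0,26)):
    print('lat',lat,[(u,int(g[int(round(p[1])),int(round(p[0]))])) for u in range(-185,-95,3) for p in[px(u,lat,h)] if 0<=p[0]<639 and 0<=p[1]<399])
print('tail tops',px(-115,-20,26),px(-115,20,26),'tip',px(-115,16.5,22))
q=px(-112,16.5,20).astype(int);y=max(q[1]-16,0);print(q);print(g[y:q[1]+22:2,q[0]-18:q[0]+26:2])
E
```

```text
clock: 28.58
position: [0.5732, -0.0171, 0.1885]
tcp_rot: [-0.537, 2.856, -0.187]
contact_force: [-0.8, -0.8, 0.2]
grip_width: 0.0001
finger_force: 0.0
clock: 29.32
position: [0.5728, -0.017, 0.1881]
tcp_rot: [0.453, 2.846, -0.062]
contact_force: [0.1, -0.5, -0.6]
grip_width: 0.0
finger_force: 0.0
t 29.32 uphill -5.8 lat 0.08 above floor 109.83 F down,lat,in [-0.1 -0.5  0.7] rot [-0.    -0.001 -0.027] j6 [-0.25 -0.32 -0.42  1.21 -0.02  0.07] w 0.0
lat -15 [(-128, 124), (-125, 128), (-122, 229), (-119, 254), (-116, 250), (-113, 109), (-110, 142), (-107, 251), (-104, 251), (-101, 251), (-98, 251)]
lat 0 [(-128, 57), (-125, 54), (-122, 79), (-119, 135), (-116, 127), (-113, 96), (-110, 113), (-107, 250), (-104, 250), (-101, 251), (-98, 251)]
tail tops [292.88503355  27.89837435] [362.75511028  29.91314175] tip [356.01899671  31.11544604]
[355  37]
[[136 135 136 136 134 134 133 134 133 132 133 134 128 120 125 137 122 120
  133 126 110  80]
 [135 134 136 134 135 135 133 132 133 135 134 133 129 119 123 137 123 124
  132 126 107  79]
 [135 134 137 134 133 134 133 134 134 134 133 132 127 116 
[... 823 characters left out ...]
7 156 185 183 167 132 116 130
  125 115  81  68]
 [135 137 134 136 135 135 136 137 138 139 137 148 180 186 175 136 116 132
  123 112  78  67]
 [137 136 136 134 135 136 136 135 136 139 138 141 174 186 179 144 117 130
  123 113  75  66]
 [137 137 137 136 135 136 134 135 137 139 139 140 165 186 182 154 119 132
  123 110  72  68]
 [137 137 136 135 137 134 137 136 137 138 139 137 154 185 183 164 125 131
  123 110  67  70]
 [137 137 137 136 135 135 135 137 138 137 137 137 147 180 184 174 135 131
  126 106  67  68]
 [138 138 137 137 136 137 136 136 137 138 139 139 141 172 183 177 147 131
  126 104  66  67]
 [137 137 136 137 136 134 135 134 135 137 138 140 140 164 185 180 159 133
  122  99  65  72]]
```

The bright catch finger ends right behind the dark tail face, inside the pack's side edge, so it is shut behind the pack.

```bash
python3 -c "
from workcell import r
print(r.job_done())"
```

```text
the job is handed in; nothing more can be done
None
```

The job is handed in with no verdict returned: force readings and the last wrist image indicate the pack is in the chute, contacts downhill, holding the flap about 3 mm open (peak push about 12 N) with the catch shut behind it.

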